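# Bare the tape winder's spindle and hold its dead-man handle

## Task

Slide the full roll of tape up off the winder's upright spindle and stand it gently, flat on its end, well inside the edge of the round wooden board, and let go. Only then press the winder's spring-loaded dead-man handle down half way, to its middle mark (pressing it through to the bottom at any time is an emergency stop and counts as failure), so that the bare spindle is live for threading, and finish while still holding it steadily there: the program ends holding. Leave the other things on the table as they are.

Things in the scene. Friction and masses are not known exactly. Their poses are not given: they have to be found in the camera images.
- winder: Tape winder, fixed to the table: grey housing 140 mm (x = -70 to 70) by 212 mm (y = -166 to 46), top at z = 48 mm. On it a round flange (80 mm wide below, 60 above, top at 60 mm) with the upright spindle; on its -y half the dead-man lever (between two cheeks up to z = 98 mm, at x = 40 to 70 mm). Origin on the spindle's axis at the table; x points roughly away from the robot, z up.
- spindle_tip (a point): Tip of the winder's upright steel spindle, 30 mm thick, 122 mm above the table, on its axis.
- roll: Roll of paper tape wound on a card core, a loose ring: 64 mm outside diameter, 39 mm bore, 48 mm tall, about 0.11 kg. At the start it sits on the winder's flange with the spindle through it (its underside 60 mm and its top 108 mm above the table, the spindle standing 14 mm out of it). Origin on its axis at the underside; z along its axis, up.
- board: Round flat wooden board, 216 mm in diameter, 16 mm thick, fixed, lying on the table. Origin at the centre of its underside; its top is at z = 16 mm.
- handle (a point): Dead-man handle: black round cross bar 24 mm thick, 56 mm long (along the winder's y), at y = -115 mm. This point is its centre; in the winder's frame x = -38, z = 105 mm released; x = -40, z = 86 mm half way; x = -38, z = 67 mm at the bottom. A spring lifts it: 3.5 N on the bar starts it, 7 N holds it half way, 10.5 N at the bottom.
- lever (a joint): Dead-man lever's angle, rad: 0 released (up), 0.20 half way (middle mark), 0.40 at the bottom (emergency stop). Grows as it is pressed down; its pin runs along the winder's y at x = 55, y = -115, z = 84 mm, 95 mm from the handle bar's centre, so 0.01 rad is about 1 mm at the bar.
- middle_mark (a point): The longer, middle black mark on the small aluminium plate (winder's x = -36 to -44, y = -149 to -163 mm, top at z = 102 mm) beside the handle, 74 mm above the table. The marks show the height of the underside of the handle's bar: upper 93 mm released, middle 74 mm half way, lower 55 mm bottom.
- teacup: Bystander: white coffee cup, 70 x 86 x 51 mm. Origin under its centre.
- tin: Bystander: small pale slip-lid tin, 52 mm wide, 60 mm tall. Origin under its centre.
- soap: Bystander: banded soap bar, 61 x 81 x 35 mm. Origin under its centre.

How it is judged:
By the outcome, as a careful person would: the job done as asked, in the order asked, and still so for the second after the job is handed in, while the arm keeps its last pose, push and grip.
It also fails if it takes over 51 s, if anything falls off the work surface, if the arm or the gripper's body presses on something with over 40 N, if the wrist force passes 120 N, or if a joint passes its speed limit or range.

## Robot

A 6-joint arm with a two-finger parallel gripper is mounted at the origin on the work surface; the furniture and walls round the work are solid. World frame = base frame: x ahead of the robot, y to its left, z up, the work surface at z = 0. Lengths are in m, angles in rad, forces in N, time in s.
With the tool pointing down it reaches from about 0.275 to 0.75 m from the base axis. Payload 10.2 kg.
Tool frame: the origin (TCP) lies midway between the tips of the shut fingers; the grasp point (between the pads) lies 19 mm behind it (manip.tcp_to_grasp is the distance from the TCP to the grasp point, in m); z points along the fingers, x is the direction in which the jaws open and shut, and the axes are right-handed (so a half turn about z gives the same grasp; the last joint's range is limited). The gripper opens to 85 mm and grips with 20 to 120 N. Pads are 22 mm wide; open, the fingers measure 114 mm over their backs; the gripper's body (76 mm by 85 mm) begins 54 mm behind the grasp point. The pads swing forward as they close: fully open they stand 13 mm farther back than shut.
Start: joints at [0.95, 0.313, 1.498, -0, 1.331, -0.223], TCP at [0.203, 0.484, 0.208] pointing down, gripper open.
Joint ranges: [-2.94, 2.94], [-0.97, 2.17], [0.19, 2.56], [-1.23, 4.37], [0.02, 3.11], [-2.88, 2.88]. Speed limits (rad/s): [2.39, 2.39, 3.01, 3.14, 3.14, 3.14].

## Interface

Orientations are given as a unit quaternion [w, x, y, z].
In Python, from bench import monitor, cams, manip gives the robot as it stands.
- The arm moves only by the tool send_rows, never from a script. Its argument "targets" is a list that holds one entry, the list of rows, each a list of 7 numbers: the turn, a rotation vector about the tool's x, y, z in degrees, then the shift along the tool's x, y, z in cm, then the closure, from -1 (fully open) to 1 (shut), so that 0 is half open. A call has 1 to 10 rows; each row is the pose to reach, as a shift and turn from the pose measured when the call began, along the tool's axes at that moment; what a row does not reach only later rows make up. A row lasts 1/12 s, in which the tool goes at most 41.7 mm and 7.16 degrees, less where a joint would pass 70% of its speed; a pose out of reach is approached as far as the arm can. A call with a gripper value outside its range is refused whole. The fingers move at their own pace and stop on an object; "newtons" is the grip in N (left out, the last holds). Time passes only in rows, so rows that repeat a pose let the fingers close. It gives the time, the measured TCP pose, the force and the opening at its end, in the units of the state.
- monitor.observe(): the state, without advancing time (a new reading comes with each control period).
- cams.snapshot(name): name is "side" or "top" or "wrist"; returns (picture, depth): 400x640x3 uint8, red, green, blue; 400x640 float32, m along the optical axis (not along the pixel's ray), 0 where there is no reading.
- cams.get_calibration(name): a dict with "fx", "fy", "cx", "cy" (pixels), "extrinsics" (4x4, takes a point from world to camera coordinates); the wrist camera has in their place "mount" (4x4, takes a point from camera to tool coordinates, whose origin is the TCP and whose axes are the tool frame's). Camera axes: x right, y up, looking along -z (the intrinsics and any distortion apply to the point x, -y, -z); pixel columns grow to the right and rows downward; lengths in m; the calibration is good to about 2 mm. A picture is of the moment at which its call begins: read the wrist's pose just before it. get_calibration takes no time and is no camera call.
- manip.hand_in(): hands the job in, once; it reports no verdict.
The state is a dict: "time": time; "joints": joint angles; "joint_vel": joint speeds; "joint_efforts": joint torques, N m; "eef_pos": TCP position; "ee_rot": TCP orientation; "contact_force": force on the tool from outside, world axes, zero at the start; "moment": the same for the moment, N m; "width": finger opening in m.
Only numpy, scipy, OpenCV 4.12 (cv2) and the standard library are available. Lean on these libraries where they do the work, as an engineer would, in place of code of your own. Each camera call takes 0.05 s, during which the arm holds its last target.

## Working session

There is one attempt and no reset: what is moved stays moved. The work goes in short steps, Python scripts to look and compute and a tool call to move; the robot and the scene stay as the last step left them, time stands still between calls to the robot, and variables do not carry over. Pictures are saved under pics/ and viewed, and the job is handed in when it is done.

Besides the shell and the picture viewer there is one more tool, called after "Call:" by a JSON object that holds its "method" and its "body", one argument or row to a line. send_rows: Moves the arm, as the interface text tells. Its arguments: {"type":"object","properties":{"targets":{"type":"array"},"newtons":{"type":"number"}},"required":["targets"]}

```bash
ls; mkdir -p pics; python3 - <<'E'
from bench import monitor,cams,manip
import cv2,numpy as np
print(monitor.observe()); print(manip.tcp_to_grasp)
for n in ["top","side"]:
    c=cams.get_calibration(n); print(n,c)
    p,d=cams.snapshot(n); cv2.imwrite(f"pics/{n}0.png",p[:,:,::-1]); np.savez(f"{n}0.npz",p=p,d=d)
print(cams.get_calibration("wrist"))
E
```

```text
pics
{'time': 0.0, 'joints': array([ 9.49597374e-01,  3.13432118e-01,  1.49845074e+00, -1.49397607e-05,
        1.33098480e+00, -2.23371407e-01]), 'joint_vel': array([ 0.0016235 ,  0.00135188,  0.00027236, -0.00047151, -0.00362355,
        0.00159478]), 'joint_efforts': array([-1.94520573e-03, -4.12274587e+01, -2.59732264e+01, -3.21314556e-04,
        4.24287660e-03, -1.66056225e-05]), 'eef_pos': array([0.20322288, 0.48375927, 0.2079391 ]), 'ee_rot': array([ 2.33213583e-04,  8.32890334e-01,  5.53437697e-01, -5.93356985e-04]), 'contact_force': array([-0.63331308,  0.78630784, -0.1747133 ]), 'moment': array([-0.00730758, -0.01798293,  0.00813922]), 'width': 0.08537057764638917}
0.0187
top {'fx': 427.47059446573286, 'fy': 427.47059446573286, 'cx': 322.44478844234203, 'cy': 203.24059274816352, 'extrinsics': array([[ 0.02064212, -0.99977702,  0.00445132,  0.08323326],
       [ 0.99880907,  0.0208186 ,  0.04412507, -0.5668464 ],
       [-0.0442079 ,  0.00353518,  0.9990161 , -1.21460119],
       [ 0.        ,  0.        ,  0.        ,  1.        ]])}
side {'fx': 479.30072579985676, 'fy': 479.30072579985676, 'cx': 319.1131034154481, 'cy': 210.60418594719638, 'extrinsics': array([[ 0.85519019, -0.51803665,  0.0169637 , -0.44818066],
       [ 0.26537432,  0.465732  ,  0.84419795, -0.26215563],
       [-0.44522602, -0.71744807,  0.53576306, -0.73671673],
       [ 0.        ,  0.        ,  0.        ,  1.        ]])}
{'fx': 292.17988737459467, 'fy': 292.17988737459467, 'cx': 326.25894044377816, 'cy': 203.10304523721624, 'mount': array([[ 9.99998695e-01, -1.49338373e-03, -6.16968335e-04,
        -3.20968897e-05],
       [-1.60846509e-03, -9.56396681e-01, -2.92066435e-01,
        -7.29547302e-02],
       [-1.53899206e-04,  2.92067046e-01, -9.56397834e-01,
        -1.64238135e-01],
       [ 0.00000000e+00,  0.00000000e+00,  0.00000000e+00,
         1.00000000e+00]])}
```

View pics/top0.png

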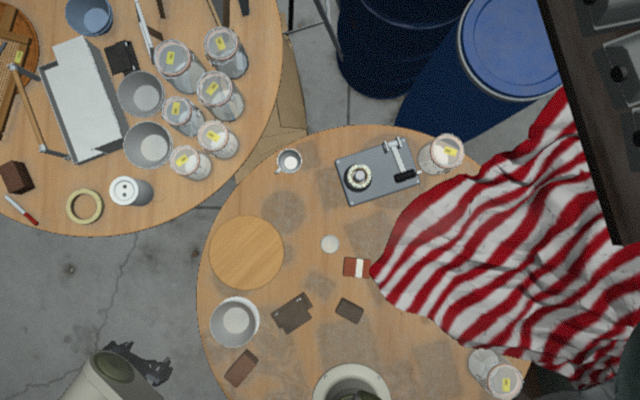

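View pics/side0.png

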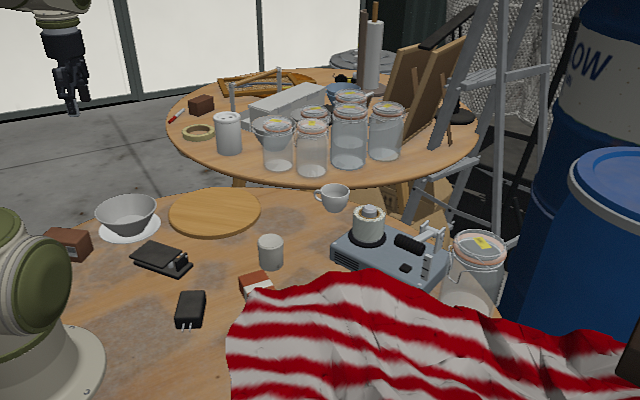

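The top view shows the winder at about (377,170) with the roll at (358,177), and the board at (246,253). The cup is at (288,160), the tin at (330,243) and the soap at (356,267). I'll measure these next.

```bash
cat > h.py <<'E'
import numpy as np,cv2
from bench import monitor,cams,manip
def ray(c,u,v,T=None):
    d=np.array([(u-c['cx'])/c['fx'],-(v-c['cy'])/c['fy'],-1.0])
    if T is None: T=np.linalg.inv(c['extrinsics'])
    return T[:3,3],T[:3,:3]@d
def onz(c,u,v,z,T=None):
    o,d=ray(c,u,v,T); return o+d*(z-o[2])/d[2]
def proj(c,P,T=None):
    E=c['extrinsics'] if T is None else np.linalg.inv(T)
    p=E[:3,:3]@np.asarray(P,float)+E[:3,3]
    return np.array([c['cx']+c['fx']*p[0]/-p[2],c['cy']-c['fy']*p[1]/-p[2]])
def Rq(q): 
    from scipy.spatial.transform import Rotation as R
    return R.from_quat([q[1],q[2],q[3],q[0]])
def wristT(s):
    T=np.eye(4);T[:3,:3]=Rq(s['ee_rot']).as_matrix();T[:3,3]=s['eef_pos'];return T@cams.get_calibration('wrist')['mount']
def crop(p,x,y,w,h,k,name):
    cv2.imwrite(name,cv2.resize(p[y:y+h,x:x+w,::-1],None,fx=k,fy=k,interpolation=cv2.INTER_CUBIC))
E
python3 - <<'E'
from h import *
t=np.load('top0.npz');s=np.load('side0.npz')
crop(t['p'],270,120,160,120,5,'pics/t1.png'); crop(s['p'],300,170,180,130,4,'pics/s1.png')
c=cams.get_calibration('top')
p,d=t['p'],t['d']
# board mask by depth
T=np.linalg.inv(c['extrinsics'])
v,u=np.mgrid[0:400,0:640]
X=np.stack([(u-c['cx'])/c['fx']*d,-(v-c['cy'])/c['fy']*d,-d],-1)@T[:3,:3].T+T[:3,3]
for (a,b) in [(246,253),(300,240),(377,195),(330,243),(356,267),(358,177),(349,395),(310,270)]: print((a,b),X[b,a].round(3))
np.save('X.npy',X)
E
```

```text
(246, 253) [0.419 0.309 0.019]
(300, 240) [ 0.458  0.158 -0.004]
(377, 195) [ 0.589 -0.056  0.05 ]
(330, 243) [0.454 0.072 0.057]
(356, 267) [0.511 0.099 1.238]
(358, 177) [0.631 0.004 0.123]
(349, 395) [0.071 0.017 0.126]
(310, 270) [0.373 0.127 0.002]
```

View pics/t1.png

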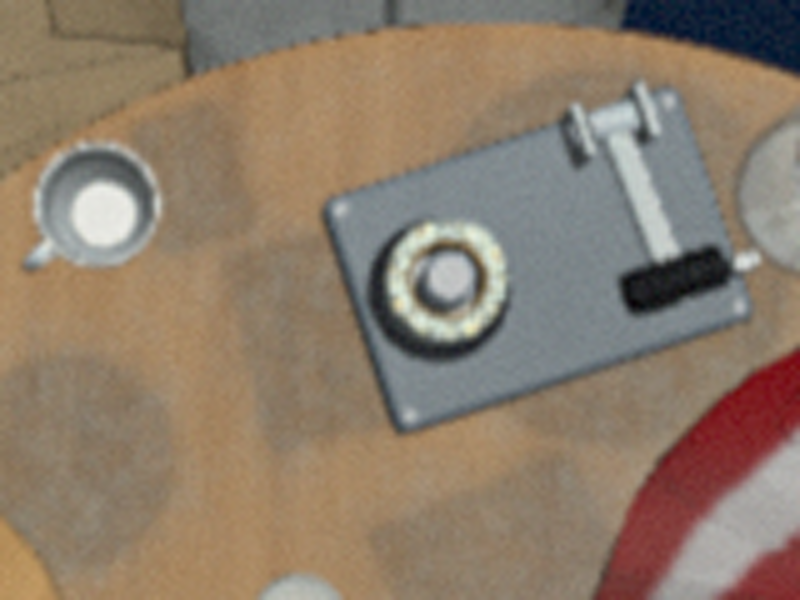

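View pics/s1.png

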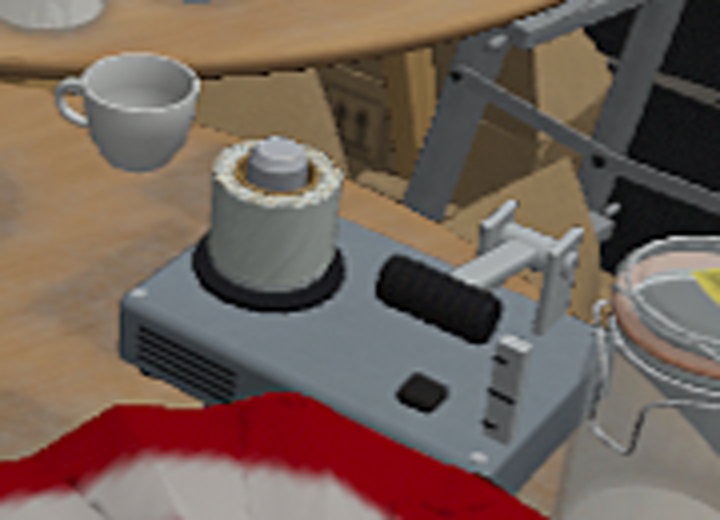

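```bash
python3 - <<'E'
from h import *
t=np.load('top0.npz');p=t['p'];X=np.load('X.npy')
c=cams.get_calibration('top')
f=lambda a,b:(270+a/5-0.4,120+b/5-0.4)
# roll top: mask bright; roll circle fit
tip=onz(c,*f(451,279),.122); rol=onz(c,*f(446,282),.108); h=onz(c,*f(676,280),.110)
print('tip',tip,'roll',rol,'handle',h)
cs=[onz(c,*f(*q),.048) for q in [(325,203),(677,90),(750,318),(402,433)]]
cs=np.array(cs)[:,:2]
# model: (70,46),(70,-166),(-70,-166),(-70,46)
m=np.array([[70,46],[70,-166],[-70,-166],[-70,46]])/1e3
A=m-m.mean(0);B=cs-cs.mean(0)
th=np.arctan2((A[:,0]*B[:,1]-A[:,1]*B[:,0]).sum(),(A*B).sum())
R=np.array([[np.cos(th),-np.sin(th)],[np.sin(th),np.cos(th)]])
o=cs.mean(0)-R@m.mean(0); print('winder',o,np.degrees(th),'res',(R@m.T).T+o-cs)
print('handle pred',R@[-.038,-.115]+o)
# side view check of tip and handle
s=cams.get_calibration('side')
g=lambda a,b:(300+a/4-.4,170+b/4-.4)
print('side tip',onz(s,*g(280,152),.122),'handle',onz(s,*g(440,298),.105))
for i,(a,b) in enumerate([(325,203),(677,90),(750,318),(402,433)]):pass
# board: ellipse from colour
hsv=cv2.cvtColor(p,cv2.COLOR_RGB2HSV)
z=X[:,:,2]
mk=((z>.011)&(z<.024)).astype(np.uint8);mk[:, :190]=0;mk[:,300:]=0;mk[:200]=0;mk[300:]=0
mk=cv2.morphologyEx(mk,cv2.MORPH_OPEN,np.ones((5,5)))
cn=max(cv2.findContours(mk,0,1)[0],key=cv2.contourArea);e=cv2.fitEllipse(cn);print(e)
print('board',onz(c,*e[0],.016), onz(c,246,253.5,.016))
crop(p,190,190,220,165,3.6,'pics/t2.png')
E
```

```text
tip [ 0.63523833 -0.00105483  0.122     ] roll [6.35144998e-01 3.14450998e-04 1.08000000e-01] handle [ 0.63856658 -0.12147422  0.11      ]
winder [6.35117051e-01 6.48754023e-05] 19.185215939866683 res [[ 0.00140113  0.00294692]
 [ 0.00306222 -0.00084107]
 [-0.00158475 -0.0044544 ]
 [-0.00287859  0.00234855]]
handle pred [ 0.63701917 -0.12103583]
side tip [ 0.6343246  -0.00692029  0.122     ] handle [ 0.64045986 -0.123923    0.105     ]
((244.21282958984375, 252.04974365234375), (65.7911605834961, 70.87423706054688), 34.01828384399414)
board [0.4212329  0.31463469 0.016     ] [0.41722908 0.30943813 0.016     ]
```

View pics/t2.png

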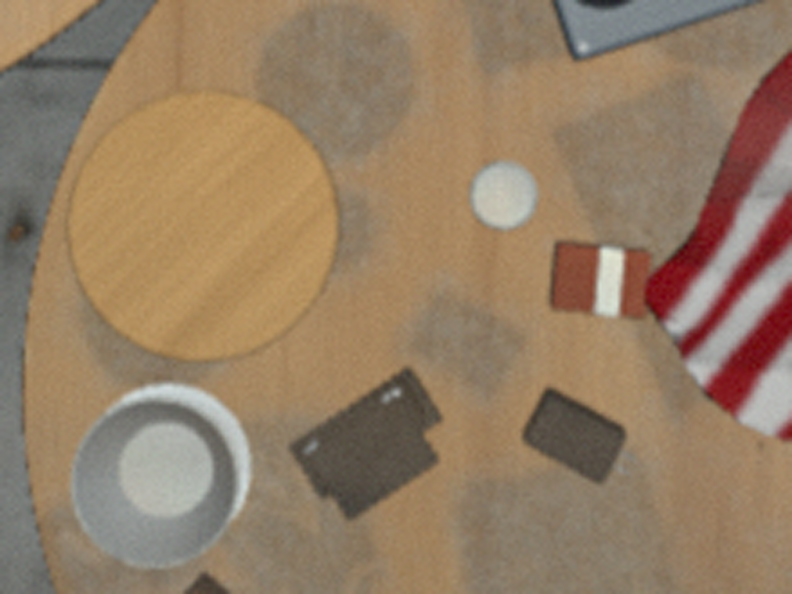

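```bash
python3 - <<'E'
from h import *
X=np.load('X.npy')
for (a,b) in [(425,155),(433,152),(447,152),(462,152),(430,172),(420,165),(400,220),(380,265),(430,190),(450,200),(480,200),(410,240),(235,322),(214,322)]: print((a,b),X[b,a].round(3))
# within 0.12 of handle, max z by cells
P=X.reshape(-1,3)
for r in [.05,.07,.09,.11,.13]:
    k=np.hypot(P[:,0]-.638,P[:,1]+.122)<r; k&=P[:,2]>.115
    Q=P[k]; print(r,len(Q),Q[:,2].max() if len(Q) else None, Q[:5].round(3).tolist())
E
```

```text
(425, 155) [ 0.696 -0.176  0.103]
(433, 152) [ 0.696 -0.185  0.152]
(447, 152) [ 0.696 -0.22   0.154]
(462, 152) [ 0.698 -0.259  0.152]
(430, 172) [ 0.656 -0.202  0.057]
(420, 165) [ 0.678 -0.179  0.033]
(400, 220) [ 0.521 -0.117  0.076]
(380, 265) [ 0.395 -0.068  0.045]
(430, 190) [ 0.605 -0.2    0.064]
(450, 200) [ 0.579 -0.257  0.061]
(480, 200) [ 0.582 -0.348  0.038]
(410, 240) [ 0.467 -0.146  0.069]
(235, 322) [0.224 0.335 0.015]
(214, 322) [0.23  0.387 0.045]
0.05 60 0.12141344790522668 [[0.653, -0.136, 0.118], [0.651, -0.139, 0.116], [0.651, -0.145, 0.116], [0.648, -0.129, 0.116], [0.648, -0.137, 0.116]]
0.07 62 0.12901436492657248 [[0.676, -0.181, 0.129], [0.671, -0.184, 0.127], [0.653, -0.136, 0.118], [0.651, -0.139, 0.116], [0.651, -0.145, 0.116]]
0.09 248 0.1561182940815491 [[0.706, -0.18, 0.138], [0.705, -0.181, 0.146], [0.705, -0.181, 0.126], [0.702, -0.179, 0.144], [0.702, -0.18, 0.149]]
0.11 512 0.1582075454942078 [[0.726, -0.187, 0.142], [0.725, -0.188, 0.15], [0.725, -0.19, 0.152], [0.725, -0.187, 0.134], [0.722, -0.185, 0.148]]
0.13 858 0.15894515976170576 [[0.738, -0.201, 0.148], [0.738, -0.203, 0.15], [0.734, -0.196, 0.155], [0.736, -0.201, 0.148], [0.735, -0.203, 0.151]]
```

Call:
{"method": "send_rows", "body": {
  "targets": [
    [[0, 0, 67, -27.8, 58.0, 0, -1], [0, 0, 67, -27.8, 58.0, 0, -1], [0, 0, 67, -27.8, 58.0, 0, -1], [0, 0, 67, -27.8, 58.0, 0, -1], [0, 0, 67, -27.8, 58.0, 0, -1], [0, 0, 67, -27.8, 58.0, 0, -1], [0, 0, 67, -27.8, 58.0, 0, -1], [0, 0, 67, -27.8, 58.0, 0, -1], [0, 0, 67, -27.8, 58.0, 0, -1], [0, 0, 67, -27.8, 58.0, 0, -1]]
  ]
}}

```text
time: 0.93
eef_pos: [0.4808, 0.1704, 0.2081]
ee_rot: [0.0, 1.0, -0.002, -0.001]
contact_force: [0.2, 1.2, 0.2]
width: 0.0856
```

Call:
{"method": "send_rows", "body": {
  "targets": [
    [[0, 0, 0, 15.3, 17.1, 0, -1], [0, 0, 0, 15.3, 17.1, 0, -1], [0, 0, 0, 15.3, 17.1, 0, -1], [0, 0, 0, 15.3, 17.1, 0, -1], [0, 0, 0, 15.3, 17.1, 0, -1], [0, 0, 0, 15.3, 17.1, 0, -1], [0, 0, 0, 15.3, 17.1, 0, -1]]
  ]
}}

```text
time: 1.52
eef_pos: [0.6349, -0.0052, 0.2064]
ee_rot: [0.001, 1.0, -0.004, -0.001]
contact_force: [-1.2, -0.2, -0.1]
width: 0.0853
```

```bash
python3 - <<'E'
from h import *
s=monitor.observe();p,d=cams.snapshot('wrist')
print(s['eef_pos'],s['ee_rot'],s['joints'])
np.savez('w1.npz',p=p,d=d,pos=s['eef_pos'],q=s['ee_rot'])
cv2.imwrite('pics/w1.png',p[:,:,::-1])
E
```

```text
[ 0.63494762 -0.00515186  0.20636395] [ 6.91800428e-04  9.99992229e-01 -3.68288457e-03 -1.22448411e-03] [-0.19150297  0.56552887  1.12808294 -0.00182984  1.45012861 -0.18391495]
```

View pics/w1.png

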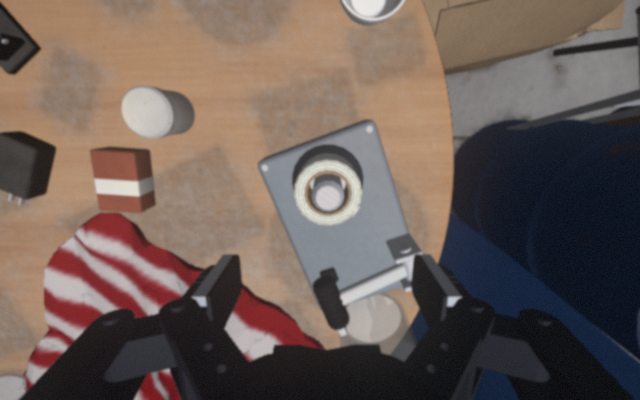

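The wrist view shows the roll's top ring centred near (328,192), the spindle tip at (328,194), and the handle at (331,301).

```bash
python3 - <<'E'
from h import *
w=np.load('w1.npz');p=w['p'];c=cams.get_calibration('wrist')
T=wristT({'eef_pos':w['pos'],'ee_rot':w['q']})
crop(p,240,100,200,250,2.4,'pics/w1c.png')
hsv=cv2.cvtColor(p,cv2.COLOR_RGB2HSV)
z=w['d'];v,u=np.mgrid[0:400,0:640]
X=np.stack([(u-c['cx'])/c['fx']*z,-(v-c['cy'])/c['fy']*z,-z],-1)@T[:3,:3].T+T[:3,3]
for nm,lo,hi in [('roll',.101,.1135),('spin',.1165,.128)]:
    m=((X[:,:,2]>lo)&(X[:,:,2]<hi)).astype(np.uint8);m[:150]=0;m[240:]=0;m[:,:285]=0;m[:,370:]=0
    if nm=='roll': m=cv2.morphologyEx(m,cv2.MORPH_OPEN,np.ones((3,3)))
    q=np.vstack([x for x in cv2.findContours(m,0,1)[0]]);e=cv2.minEnclosingCircle(q);print(nm,e,onz(c,*e[0],.108 if nm=='roll' else .122,T))
    if nm=='roll': print(cv2.fitEllipse(max(cv2.findContours(m,0,1)[0],key=cv2.contourArea)))
print('manual roll',onz(c,328,192,.108,T),'tip',onz(c,328,194,.122,T),'handle',onz(c,331,301,.105,T))
for nm,q in [('corners',[(261,162),(372,121)])]:
    print([onz(c,*k,.048,T) for k in q])
E
```

```text
roll ((328.11981201171875, 193.4180908203125), 34.1729736328125) [ 0.63799624 -0.00218045  0.108     ]
((328.0773010253906, 192.52194213867188), (64.8807144165039, 66.77481079101562), 105.69970703125)
spin ((327.7816162109375, 196.30459594726562), 15.597848892211914) [ 0.63766304 -0.00101868  0.122     ]
manual roll [ 0.63789023 -0.00081551  0.108     ] tip [0.63786443 0.00109019 0.122     ] handle [ 0.64059461 -0.12108207  0.105     ]
[array([0.56389312, 0.01793167, 0.048     ]), array([0.68502654, 0.06097984, 0.048     ])]
```

View pics/w1c.png

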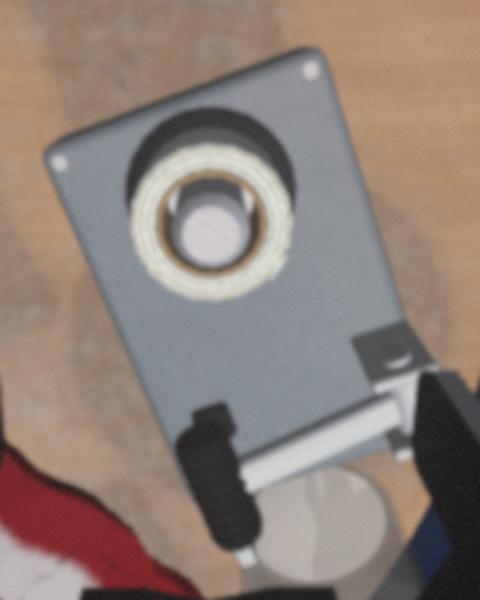

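Call:
{"method": "send_rows", "body": {
  "targets": [
    [[0, 0, 0.4, 0.15, -0.37, 4, -1], [0, 0, 0.4, 0.15, -0.37, 8, -1], [0, 0, 0.4, 0.15, -0.37, 11, -1], [0, 0, 0.4, 0.15, -0.37, 13, -1], [0, 0, 0.4, 0.15, -0.37, 14.1, -1], [0, 0, 0.4, 0.15, -0.37, 14.1, -1], [0, 0, 0.4, 0.15, -0.37, 14.1, -1]]
  ]
}}

```text
time: 2.15
eef_pos: [0.6351, 0.0012, 0.0666]
ee_rot: [0.0, 1.0, -0.006, -0.001]
contact_force: [-0.3, 0.3, -0.6]
width: 0.0857
```

```bash
python3 - <<'E'
from h import *
s=monitor.observe();print(s['eef_pos'],s['contact_force'],s['width'])
p,d=cams.snapshot('side');crop(p,300,130,180,150,4,'pics/s2.png')
E
```

```text
[0.63510717 0.00118508 0.06664107] [-0.2567514   0.31928184 -0.61485137] 0.0856651022625375
```

View pics/s2.png

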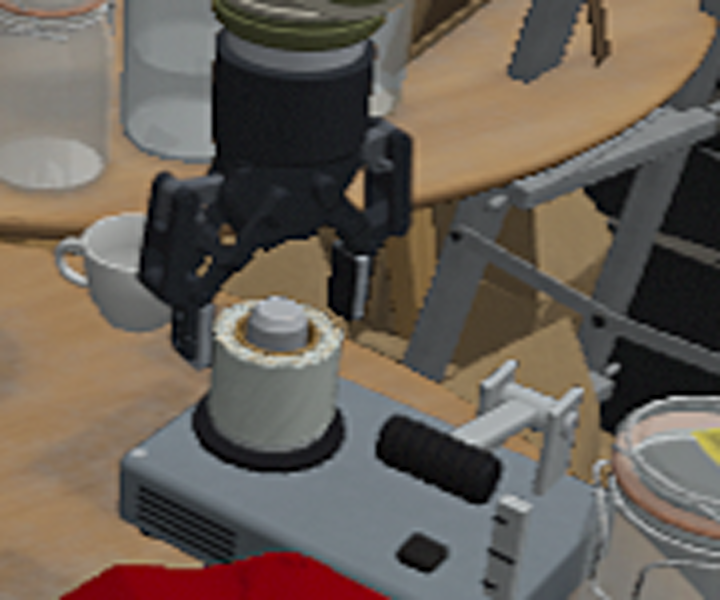

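```bash
python3 - <<'E'
from h import *
c=cams.get_calibration('side')
g=lambda P:((proj(c,P)-[300,130]+.4)*4).round()
for z in (.0666,.08,.09,.1,.11): print(z,'near',g([.635-.043,.0012,z]),'far',g([.635+.043,.0012,z]))
print('roll top',g([.637,-.002,.108]),'tip',g([.637,-.002,.122]),'roll bottom',g([.637,-.002,.06]))
E
```

```text
0.0666 near [194. 420.] far [330. 373.]
0.08 near [196. 398.] far [333. 351.]
0.09 near [197. 381.] far [334. 335.]
0.1 near [198. 365.] far [336. 319.]
0.11 near [199. 348.] far [338. 302.]
roll top [276. 330.] tip [278. 306.] roll bottom [270. 408.]
```

```bash
python3 - <<'E'
from h import *
c=cams.get_calibration('side')
p,d=cams.snapshot('side');T=np.linalg.inv(c['extrinsics'])
v,u=np.mgrid[0:400,0:640]
X=np.stack([(u-c['cx'])/c['fx']*d,-(v-c['cy'])/c['fy']*d,-d],-1)@T[:3,:3].T+T[:3,3]
for a,b in [(195,345),(200,350),(195,358),(205,355),(200,365),(180,350),(185,360),(355,270),(352,300),(360,310),(345,310),(278,311),(278,390),(280,375)]:
    print((a,b),X[130+b//4,300+a//4].round(3))
E
```

```text
(195, 345) [ 0.583 -0.006  0.118]
(200, 350) [ 0.587 -0.008  0.116]
(195, 358) [ 0.584 -0.006  0.111]
(205, 355) [ 0.588 -0.01   0.114]
(200, 365) [ 0.588 -0.008  0.106]
(180, 350) [0.582 0.001 0.112]
(185, 360) [0.677 0.129 0.   ]
(355, 270) [ 0.679 -0.007  0.134]
(352, 300) [ 0.679 -0.009  0.116]
(360, 310) [ 0.683 -0.012  0.111]
(345, 310) [ 0.679 -0.004  0.108]
(278, 311) [ 0.635 -0.004  0.122]
(278, 390) [ 0.619 -0.029  0.094]
(280, 375) [ 0.621 -0.028  0.102]
```

The side depth puts the open fingertips near z = 0.105, about 25 mm higher than the reported TCP suggests. I'll lower in a small step and check again.

Call:
{"method": "send_rows", "body": {
  "targets": [
    [[0, 0, 0, 0.2, 0.3, 0.8, -1], [0, 0, 0, 0.2, 0.3, 1.5, -1], [0, 0, 0, 0.2, 0.3, 1.5, -1]]
  ]
}}

```text
time: 2.5
eef_pos: [0.6372, -0.0024, 0.0514]
ee_rot: [0.0, 1.0, -0.006, -0.001]
contact_force: [-0.1, 0.5, 0.6]
width: 0.0855
```

```bash
python3 - <<'E'
from h import *
s=monitor.observe();print(s['eef_pos'],s['contact_force'],s['width'])
c=cams.get_calibration('side')
p,d=cams.snapshot('side');T=np.linalg.inv(c['extrinsics'])
crop(p,320,130,100,120,5,'pics/s3.png')
v,u=np.mgrid[0:400,0:640]
X=np.stack([(u-c['cx'])/c['fx']*d,-(v-c['cy'])/c['fy']*d,-d],-1)@T[:3,:3].T+T[:3,3]
b=X.reshape(-1,3)
m=(abs(b[:,1]+.005)<.012)&(b[:,0]<.6)&(b[:,0]>.57)&(b[:,2]>.065);print(np.sort(b[m][:,2])[:8].round(3))
m=(abs(b[:,1]+.005)<.012)&(b[:,0]<.70)&(b[:,0]>.676)&(b[:,2]>.065);print(np.sort(b[m][:,2])[:8].round(3))
p,d=cams.snapshot('wrist');cv2.imwrite('pics/w2.png',p[:,:,::-1])
E
```

```text
[ 0.63719873 -0.00237329  0.05135998] [-0.1204915   0.48553952  0.60227368] 0.08552181958912475
[0.087 0.089 0.089 0.09  0.091 0.091 0.092 0.092]
[0.087 0.089 0.089 0.09  0.09  0.091 0.091 0.092]
```

View pics/s3.png

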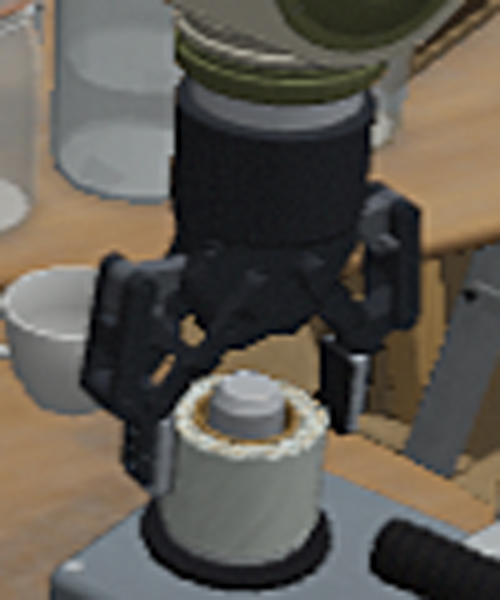

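View pics/w2.png

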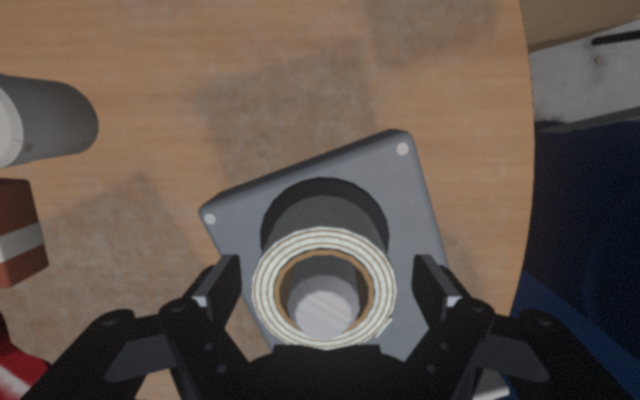

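Call:
{"method": "send_rows", "body": {
  "newtons": 30,
  "targets": [
    [[0, 0, 0, 0, 0, 0.8, -1], [0, 0, 0, 0, 0, 0.8, -1], [0, 0, 0, 0, 0, 0.8, 0], [0, 0, 0, 0, 0, 0.8, 0.3], [0, 0, 0, 0, 0, 0.8, 0.3], [0, 0, 0, 0, 0, 0.8, 0.3], [0, 0, 0, 0, 0, 0.8, 0.3], [0, 0, 0, 0, 0, 0.8, 0.3]]
  ]
}}

```text
time: 3.27
eef_pos: [0.6377, -0.0023, 0.0446]
ee_rot: [0.001, 1.0, -0.006, 0.0]
contact_force: [0.9, 0.1, 1.3]
width: 0.0623
```

```bash
python3 - <<'E'
from h import *
s=monitor.observe();print(s['eef_pos'],s['contact_force'],s['width'])
p,d=cams.snapshot('side')
crop(p,320,130,100,120,5,'pics/s4.png')
E
```

```text
[ 0.63773136 -0.0022917   0.04458027] [0.91585191 0.07557977 1.25788668] 0.062286284405397664
```

View pics/s4.png

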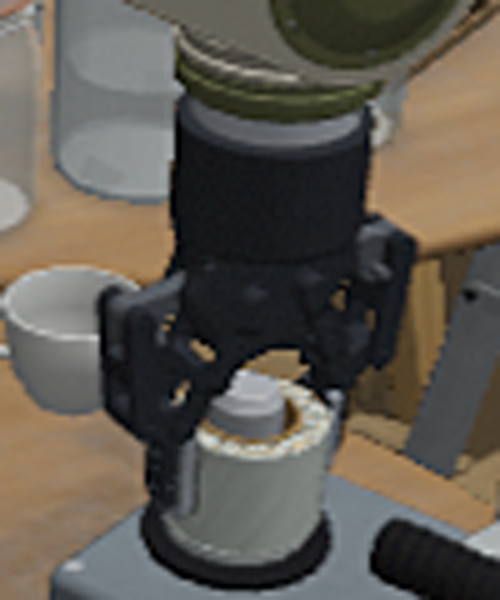

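Call:
{"method": "send_rows", "body": {
  "targets": [
    [[0, 0, 0, 0, 0, -0.7, 0.3], [0, 0, 0, 0, 0, -2, 0.3], [0, 0, 0, 0, 0, -4, 0.3], [0, 0, 0, 0, 0, -6, 0.3], [0, 0, 0, 0, 0, -8, 0.3], [0, 0, 0, 0, 0, -10, 0.3], [0, 0, 0, 0, 0, -12, 0.3], [0, 0, 0, 0, 0, -12, 0.3]]
  ]
}}

```text
time: 3.98
eef_pos: [0.6392, -0.0023, 0.1692]
ee_rot: [0.001, 1.0, -0.006, 0.003]
contact_force: [-0.3, 0.3, -0.4]
width: 0.0624
```

```bash
python3 - <<'E'
from h import *
s=monitor.observe();print(s['eef_pos'],s['contact_force'],s['width'])
p,d=cams.snapshot('side')
crop(p,280,80,180,150,4,'pics/s5.png')
E
```

```text
[ 0.63917052 -0.00234875  0.16915328] [-0.26436406  0.32371032 -0.43337144] 0.0624477878702502
```

View pics/s5.png

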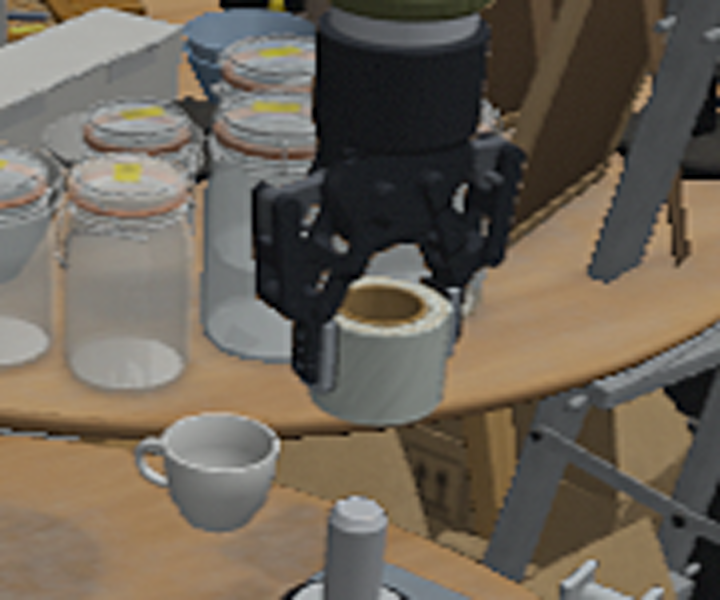

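Call:
{"method": "send_rows", "body": {
  "targets": [
    [[0, 0, 0, -1, -1.5, 0, 0.3], [0, 0, 0, -3, -4.3, 0, 0.3], [0, 0, 0, -5, -7.1, 0, 0.3], [0, 0, 0, -7.2, -10.1, 0, 0.3], [0, 0, 0, -9.4, -13.2, 0, 0.3], [0, 0, 0, -11.6, -16.3, 0, 0.3], [0, 0, 0, -13.8, -19.4, 0, 0.3], [0, 0, 0, -16, -22.5, 0, 0.3], [0, 0, 0, -18.2, -25.6, 0, 0.3], [0, 0, 0, -20, -28.2, 0, 0.3]]
  ]
}}

```text
time: 4.87
eef_pos: [0.4396, 0.2837, 0.1641]
ee_rot: [0.001, 1.0, -0.006, 0.001]
contact_force: [-0.4, 0.3, -1.7]
width: 0.0625
```

```bash
python3 - <<'E'
from h import *
s=monitor.observe();print(s['eef_pos'],s['contact_force'],s['width'],s['ee_rot'],s['joints'])
E
```

```text
[0.4395694  0.28368338 0.1641289 ] [-0.44158276  0.2585935  -1.67597505] 0.06247251768553596 [ 1.17001105e-03  9.99981462e-01 -5.93507366e-03  6.93705353e-04] [ 0.35039497  0.34757629  1.56985897 -0.00284681  1.22367471  0.36323301]
```

Call:
{"method": "send_rows", "body": {
  "targets": [
    [[0, 0, 0, -1, -1.5, 1, 0.3], [0, 0, 0, -2, -2.4, 3.5, 0.3], [0, 0, 0, -2, -2.4, 6, 0.3], [0, 0, 0, -2, -2.4, 8.5, 0.3], [0, 0, 0, -2, -2.4, 11, 0.3], [0, 0, 0, -2, -2.4, 12.8, 0.3], [0, 0, 0, -2, -2.4, 14, 0.3], [0, 0, 0, -2, -2.4, 14.7, 0.3], [0, 0, 0, -2, -2.4, 14.9, 0.3], [0, 0, 0, -2, -2.4, 14.9, 0.3]]
  ]
}}

```text
time: 5.7
eef_pos: [0.4197, 0.3074, 0.0146]
ee_rot: [0.001, 1.0, -0.006, 0.0]
contact_force: [-0.3, 0.1, -1.1]
width: 0.0625
```

```bash
python3 - <<'E'
from h import *
s=monitor.observe();print(s['eef_pos'],s['contact_force'],s['width'],s['ee_rot'])
p,d=cams.snapshot('side')
crop(p,130,110,180,150,4,'pics/s6.png')
c=cams.get_calibration('side');x=s['eef_pos'];print((proj(c,[x[0],x[1],.016])-[130,110])*4)
E
```

```text
[0.41971542 0.30741606 0.01459274] [-0.28626569  0.13428401 -1.05320232] 0.062479062161291087 [ 1.39624877e-03  9.99981345e-01 -5.94364914e-03  1.82691921e-04]
[337.36807455 392.44429357]
```

View pics/s6.png

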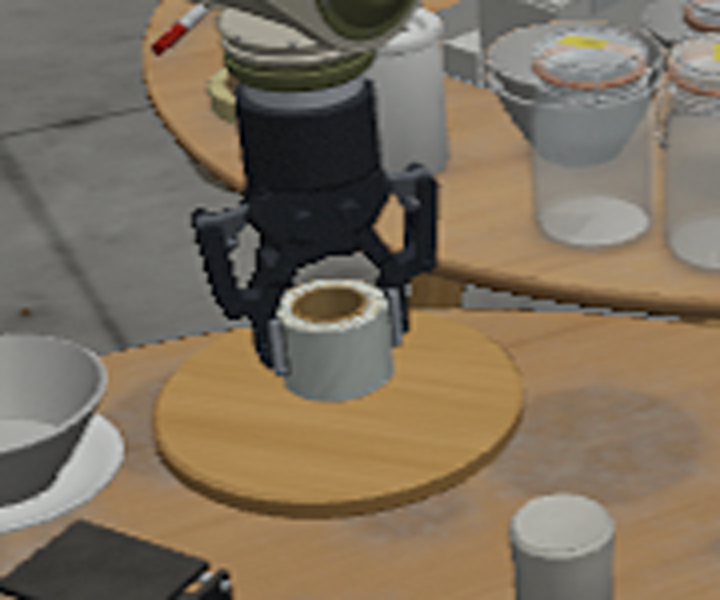

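Call:
{"method": "send_rows", "body": {
  "targets": [
    [[0, 0, 0, 0, 0, 0.4, 0.3], [0, 0, 0, 0, 0, 0.8, 0.3], [0, 0, 0, 0, 0, 1.1, 0.3], [0, 0, 0, 0, 0, 1.2, 0.3], [0, 0, 0, 0, 0, 1.2, 0.3]]
  ]
}}

```text
time: 6.17
eef_pos: [0.42, 0.3075, 0.003]
ee_rot: [0.001, 1.0, -0.006, 0.001]
contact_force: [-0.3, 0.2, -0.8]
width: 0.0626
```

Call:
{"method": "send_rows", "body": {
  "targets": [
    [[0, 0, 0, 0, 0, 0.1, 0.3], [0, 0, 0, 0, 0, 0.1, 0.3]]
  ]
}}

```text
time: 6.33
eef_pos: [0.42, 0.3075, 0.002]
ee_rot: [0.001, 1.0, -0.006, 0.001]
contact_force: [-0.1, -0.5, -0.9]
width: 0.0625
```

Call:
{"method": "send_rows", "body": {
  "targets": [
    [[0, 0, 0, 0, 0, 0.1, 0.3], [0, 0, 0, 0, 0, 0.1, 0.3]]
  ]
}}

```text
time: 6.5
eef_pos: [0.42, 0.3075, 0.0009]
ee_rot: [0.001, 1.0, -0.006, 0.001]
contact_force: [-0.0, 0.1, -1.0]
width: 0.0626
```

Call:
{"method": "send_rows", "body": {
  "targets": [
    [[0, 0, 0, 0, 0, 0.07, 0.3], [0, 0, 0, 0, 0, 0.07, 0.3]]
  ]
}}

```text
time: 6.67
eef_pos: [0.4201, 0.3075, 0.0006]
ee_rot: [0.001, 1.0, -0.006, 0.001]
contact_force: [-0.8, -0.2, 3.6]
width: 0.0626
```

Call:
{"method": "send_rows", "body": {
  "targets": [
    [[0, 0, 0, 0, 0, 0.07, 0.3], [0, 0, 0, 0, 0, 0.07, 0.3]]
  ]
}}

```text
time: 6.83
eef_pos: [0.42, 0.3075, 0.0005]
ee_rot: [0.001, 1.0, -0.006, 0.001]
contact_force: [-3.0, -1.9, 7.9]
width: 0.0626
```

```bash
python3 - <<'E'
from h import *
p,d=cams.snapshot('side')
crop(p,180,160,80,70,8,'pics/s7.png')
E
```

```text
(no output)
```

View pics/s7.png

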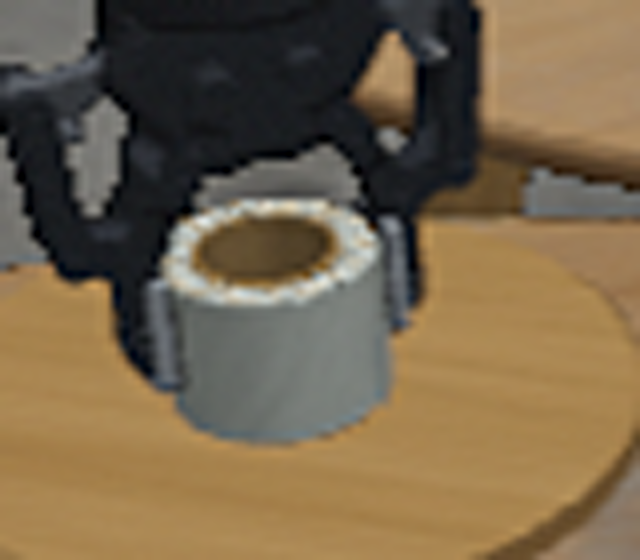

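Call:
{"method": "send_rows", "body": {
  "targets": [
    [[0, 0, 0, 0, 0, -0.03, 0.3], [0, 0, 0, 0, 0, -0.03, 0.3], [0, 0, 0, 0, 0, -0.03, -0.5], [0, 0, 0, 0, 0, -0.03, -0.7], [0, 0, 0, 0, 0, -0.03, -1], [0, 0, 0, 0, 0, -0.03, -1], [0, 0, 0, 0, 0, -0.03, -1], [0, 0, 0, 0, 0, -0.03, -1]]
  ]
}}

```text
time: 7.55
eef_pos: [0.4201, 0.3075, 0.0008]
ee_rot: [0.001, 1.0, -0.006, 0.001]
contact_force: [0.3, -0.6, -0.5]
width: 0.0854
```

```bash
python3 - <<'E'
from h import *
s=monitor.observe();print(s['eef_pos'],s['contact_force'],s['width'])
p,d=cams.snapshot('side')
crop(p,180,160,80,70,8,'pics/s8.png')
p,d=cams.snapshot('wrist');cv2.imwrite('pics/w8.png',p[:,:,::-1])
E
```

```text
[0.42011589 0.30751102 0.0008339 ] [ 0.30672474 -0.56850369 -0.48574   ] 0.08538872487194607
```

View pics/s8.png

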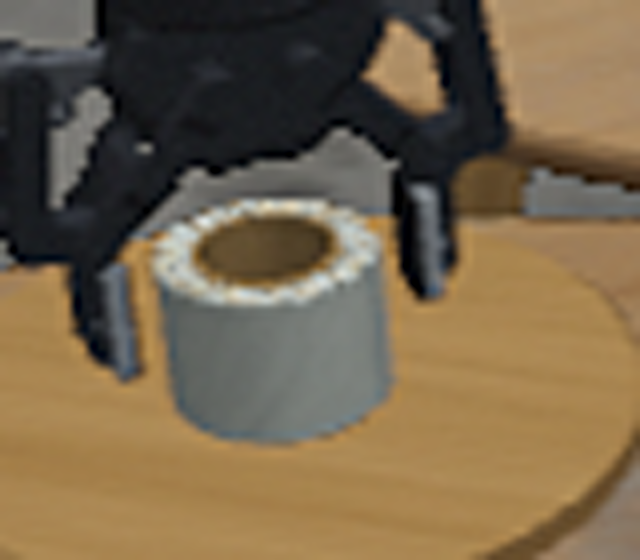

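View pics/w8.png

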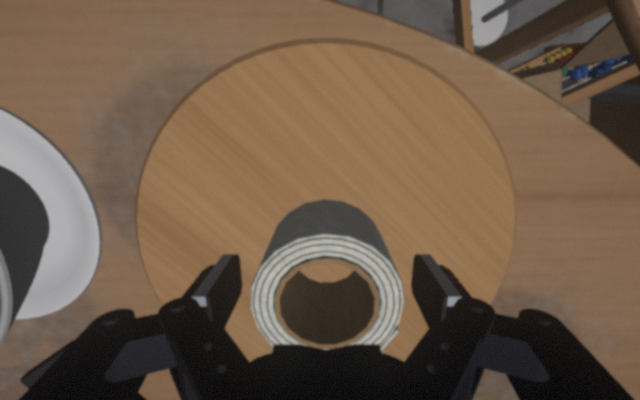

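The roll is standing on the board and is free of the fingers. I'll go straight up next.

Call:
{"method": "send_rows", "body": {
  "targets": [
    [[0, 0, 0, 0, 0, -1, -1], [0, 0, 0, 0, 0, -3, -1], [0, 0, 0, 0, 0, -6, -1], [0, 0, 0, 0, 0, -10, -1], [0, 0, 0, 0, 0, -14, -1], [0, 0, 0, 0, 0, -18, -1], [0, 0, 0, 0, 0, -20, -1], [0, 0, 0, 0, 0, -20, -1]]
  ]
}}

```text
time: 8.32
eef_pos: [0.4214, 0.3088, 0.2066]
ee_rot: [-0.001, 1.0, -0.006, 0.005]
contact_force: [-0.1, 0.1, 0.2]
width: 0.0854
```

```bash
python3 - <<'E'
from h import *
s=monitor.observe();print(s['eef_pos'],s['contact_force'],s['width'],s['joints'])
p,d=cams.snapshot('side')
crop(p,130,110,180,150,4,'pics/s9.png')
E
```

```text
[0.42142026 0.3088297  0.20659613] [-0.09721087  0.12764741  0.15489186] 0.08535933936055345 [ 0.40945934  0.30327977  1.51580521 -0.00287256  1.31269677  0.42167137]
```

View pics/s9.png

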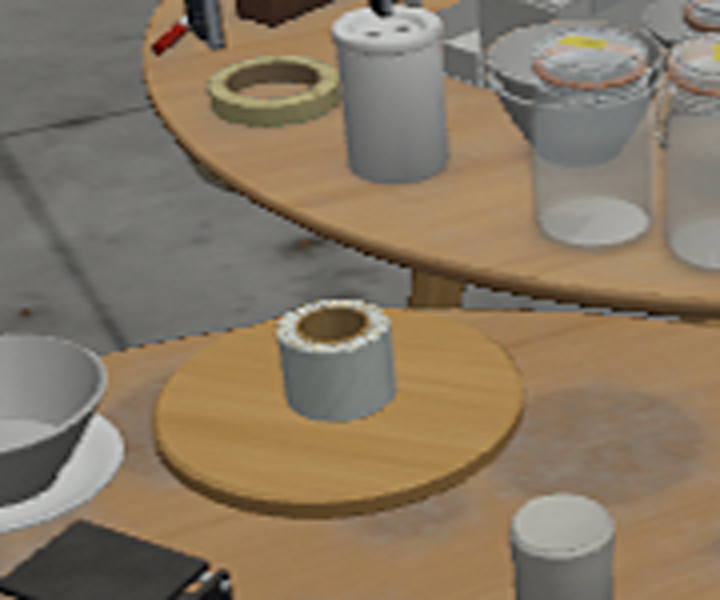

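Call:
{"method": "send_rows", "body": {
  "newtons": 30,
  "targets": [
    [[0, 0, 0, 1.5, 3, 0, 0], [0, 0, 0, 3.5, 6.7, 0, 1], [0, 0, 0, 5.4, 10.4, 0, 1], [0, 0, 0, 7.3, 14.1, 0, 1], [0, 0, 0, 9.2, 17.8, 0, 1], [0, 0, 0, 11.1, 21.5, 0, 1], [0, 0, 0, 13, 25.2, 0, 1], [0, 0, 0, 14.9, 28.9, 0, 1], [0, 0, 0, 16.8, 32.6, 0, 1], [0, 0, 0, 18.7, 36.2, 0, 1]]
  ]
}}

```text
time: 9.2
eef_pos: [0.6032, -0.0578, 0.2035]
ee_rot: [-0.0, 1.0, -0.006, 0.002]
contact_force: [0.5, 0.7, -0.0]
width: 0.0001
```

```bash
python3 - <<'E'
from h import *
s=monitor.observe();print(s['eef_pos'],s['contact_force'],s['width'],s['ee_rot'])
d=Rq(s['ee_rot']).inv().apply(np.array([.638,-.122,.2])-s['eef_pos']);print(d*100)
E
```

```text
[ 0.60319711 -0.05780111  0.20352386] [ 0.45639371  0.71961478 -0.01599271] 8.772785958823445e-05 [-1.27998391e-04  9.99980379e-01 -6.00139215e-03  1.79117680e-03]
[3.55581167 6.37775327 0.36335115]
```

Call:
{"method": "send_rows", "body": {
  "targets": [
    [[0, 0, 0, 1.5, 3, 0, 1], [0, 0, 0, 2.8, 5, 0, 1], [0, 0, 0, 3.55, 6.4, 0.3, 1], [0, 0, 0, 3.55, 6.4, 2, 1], [0, 0, 0, 3.55, 6.4, 4, 1], [0, 0, 0, 3.55, 6.4, 5.3, 1], [0, 0, 0, 3.55, 6.4, 5.3, 1], [0, 0, 0, 3.55, 6.4, 5.3, 1]]
  ]
}}

```text
time: 9.87
eef_pos: [0.6375, -0.122, 0.1496]
ee_rot: [-0.001, 1.0, -0.006, 0.001]
contact_force: [-0.5, 0.0, 0.3]
width: 0.0003
```

```bash
cat > look.py <<'E'
from h import *
import sys
n=sys.argv[1]
s=monitor.observe();print(s['time'],s['eef_pos'],s['contact_force'],s['width'],s['ee_rot'])
c=cams.get_calibration('side')
p,d=cams.snapshot('side');T=np.linalg.inv(c['extrinsics'])
crop(p,360,160,100,110,5,f'pics/s{n}.png');np.savez(f's{n}.npz',p=p,d=d)
if len(sys.argv)>2:
    p,d=cams.snapshot('wrist');cv2.imwrite(f'pics/w{n}.png',p[:,:,::-1])
E
python3 look.py 10 w
```

```text
9.8667 [ 0.63754425 -0.12201574  0.14961017] [-0.52303272  0.01801632  0.26855381] 0.0002656084429014663 [-6.13232954e-04  9.99981592e-01 -6.01074376e-03  5.56724149e-04]
```

View pics/s10.png

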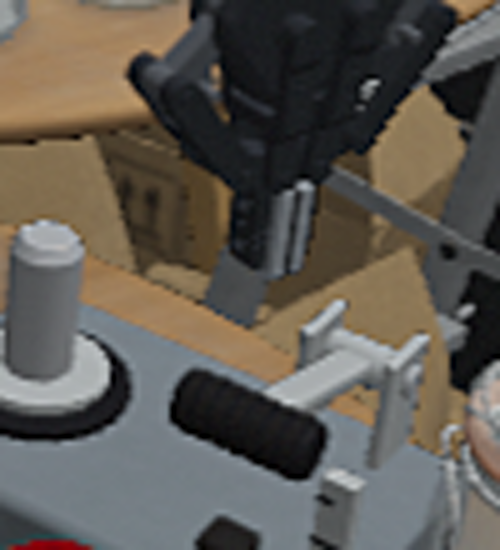

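View pics/w10.png

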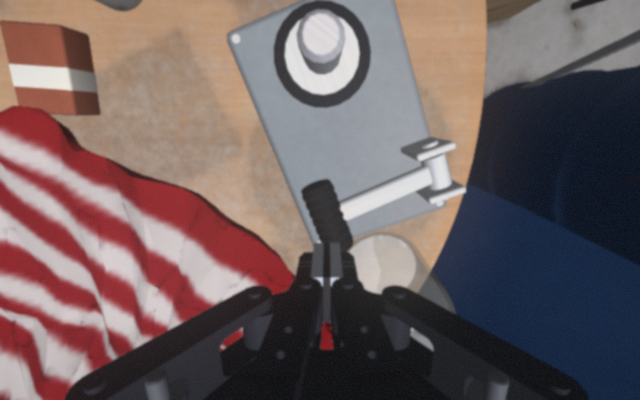

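```bash
python3 - <<'E'
from h import *
c=cams.get_calibration('side')
f=lambda P:((proj(c,P)-[360,160]+.4)*5).round()
for z in (.15,.16,.17,.18,.19): print(z,f([.6375,-.122,z]),f([.6375,-.133,z]))
print('handle',f([.639,-.122,.105]))
s=np.load('s10.npz');d=s['d'];T=np.linalg.inv(c['extrinsics'])
for a,b in [(260,260),(285,262),(275,270),(290,230),(248,423),(230,400),(325,495),(322,543),(345,480)]:
    u=360+a/5;v=160+b/5;z=d[int(v),int(u)]
    print((a,b),(T[:3,:3]@[(u-c['cx'])/c['fx']*z,-(v-c['cy'])/c['fy']*z,-z]+T[:3,3]).round(3))
# wrist depth consistency: base of camera
E
```

```text
0.15 [255. 320.] [275. 335.]
0.16 [258. 297.] [279. 312.]
0.17 [262. 273.] [283. 288.]
0.18 [265. 249.] [286. 264.]
0.19 [269. 224.] [290. 239.]
handle [243. 421.]
(260, 260) [ 0.63  -0.129  0.181]
(285, 262) [ 0.638 -0.133  0.18 ]
(275, 270) [ 0.633 -0.134  0.178]
(290, 230) [ 0.637 -0.134  0.193]
(248, 423) [ 0.635 -0.13   0.11 ]
(230, 400) [ 0.633 -0.121  0.115]
(325, 495) [ 0.647 -0.161  0.093]
(322, 543) [ 0.646 -0.164  0.074]
(345, 480) [ 0.651 -0.165  0.101]
```

Call:
{"method": "send_rows", "body": {
  "targets": [
    [[0, 0, 0, 0.1, 0, 1.5, 1], [0, 0, 0, 0.1, 0, 3, 1], [0, 0, 0, 0.1, 0, 4, 1], [0, 0, 0, 0.1, 0, 4.5, 1], [0, 0, 0, 0.1, 0, 4.5, 1]]
  ]
}}

```text
time: 10.38
eef_pos: [0.6393, -0.1221, 0.1058]
ee_rot: [-0.0, 1.0, -0.006, 0.002]
contact_force: [0.4, -0.1, -0.7]
width: 0.0003
```

```bash
python3 look.py 11 w
```

```text
10.3833 [ 0.63929067 -0.1221369   0.10584327] [ 0.37473853 -0.1270235  -0.74885748] 0.00025691087638482783 [-1.65789975e-04  9.99981050e-01 -5.92227436e-03  1.67288775e-03]
```

View pics/s11.png

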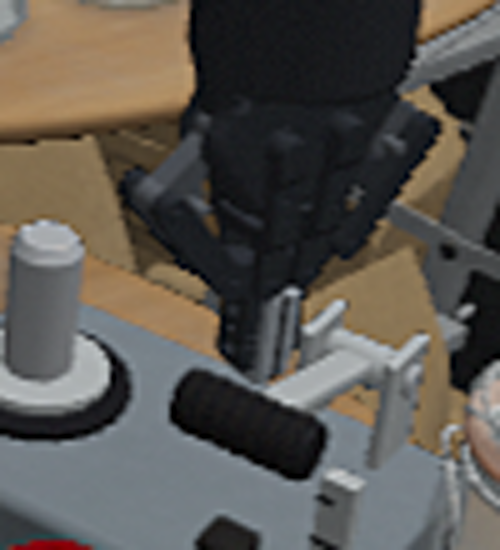

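View pics/w11.png

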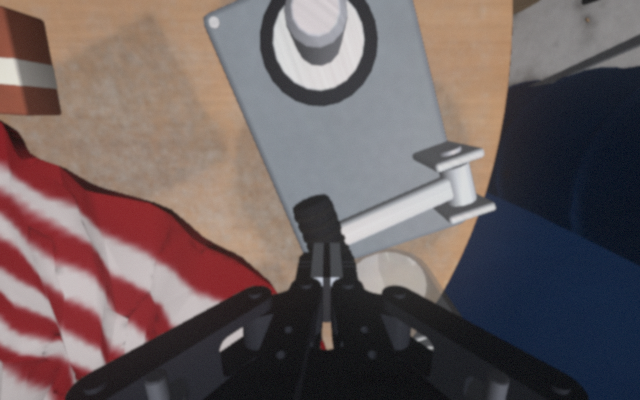

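Call:
{"method": "send_rows", "body": {
  "targets": [
    [[0, 0, 0, -0.1, 0, 0.6, 1], [0, 0, 0, -0.1, 0, 1.1, 1], [0, 0, 0, -0.1, 0, 1.1, 1]]
  ]
}}

```text
time: 10.73
eef_pos: [0.6385, -0.1222, 0.0953]
ee_rot: [-0.0, 1.0, -0.006, 0.002]
contact_force: [-0.1, 0.4, -0.2]
width: -0.0001
```

Call:
{"method": "send_rows", "body": {
  "targets": [
    [[0, 0, 0, 0, 0, 0.15, 1], [0, 0, 0, 0, 0, 0.3, 1], [0, 0, 0, 0, 0, 0.3, 1]]
  ]
}}

```text
time: 10.98
eef_pos: [0.6384, -0.1224, 0.0925]
ee_rot: [0.0, 1.0, -0.006, 0.002]
contact_force: [-3.4, 0.2, 4.4]
width: 0.0
```

Call:
{"method": "send_rows", "body": {
  "targets": [
    [[0, 0, 0, 0, 0, 0.15, 1], [0, 0, 0, 0, 0, 0.3, 1], [0, 0, 0, 0, 0, 0.3, 1]]
  ]
}}

```text
time: 11.23
eef_pos: [0.6383, -0.1226, 0.0895]
ee_rot: [0.0, 1.0, -0.006, 0.002]
contact_force: [-4.0, -0.9, 4.4]
width: 0.0
```

```bash
python3 look.py 12 w
```

```text
11.2333 [ 0.63831435 -0.12261041  0.08945046] [-4.04584847 -0.93621328  4.37054188] 1.4461870166797451e-05 [ 3.06144004e-04  9.99980128e-01 -6.00518492e-03  1.89424762e-03]
```

View pics/s12.png

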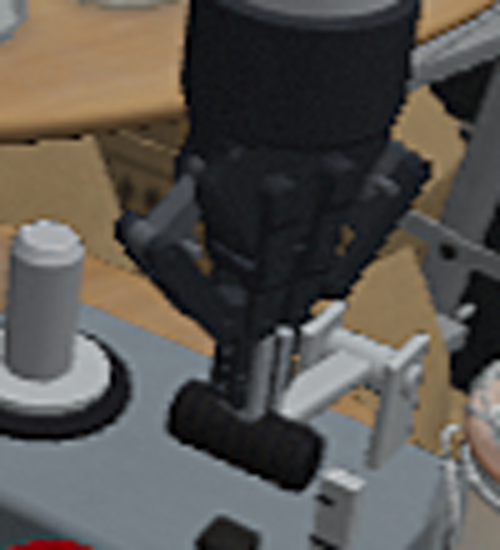

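View pics/w12.png

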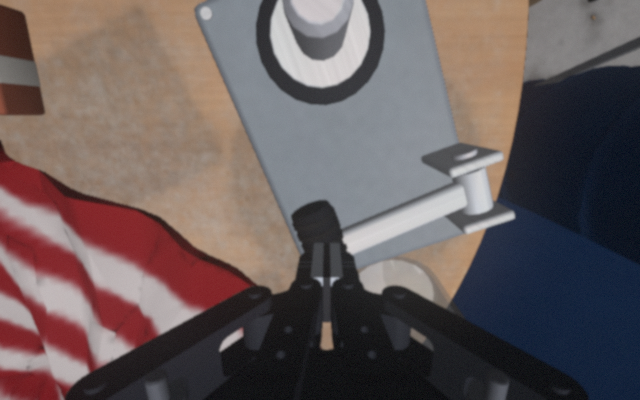

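Call:
{"method": "send_rows", "body": {
  "targets": [
    [[0, 0, 0, -0.2, 0.07, 0.2, 1], [0, 0, 0, -0.3, 0.1, 0.4, 1], [0, 0, 0, -0.4, 0.13, 0.6, 1], [0, 0, 0, -0.45, 0.15, 0.8, 1], [0, 0, 0, -0.45, 0.15, 0.8, 1]]
  ]
}}

```text
time: 11.75
eef_pos: [0.634, -0.124, 0.0813]
ee_rot: [0.0, 1.0, -0.006, 0.002]
contact_force: [3.6, 0.4, 4.5]
width: 0.0
```

```bash
cat >> look.py <<'E'
P=np.load(f's{n}.npz')['p'];crop(P,385,225,75,55,10,f'pics/g{n}.png')
E
python3 look.py 13
```

```text
11.75 [ 0.63402839 -0.12400136  0.08132132] [3.61478532 0.36258327 4.51444498] 1.2617108640397911e-05 [ 2.44524928e-04  9.99979373e-01 -6.01992391e-03  2.22582435e-03]
```

View pics/s13.png

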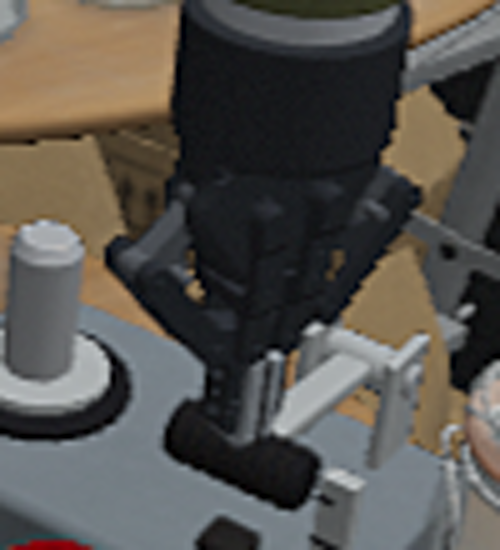

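View pics/g13.png

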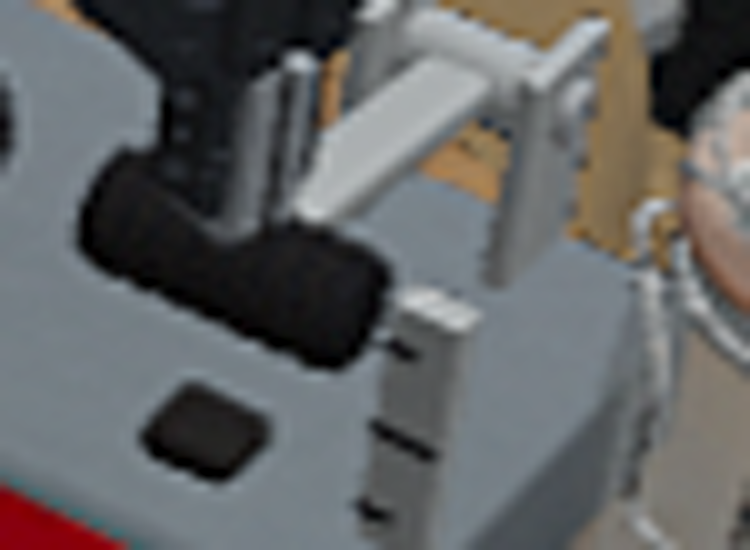

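```bash
cat > lev.py <<'E'
from h import *
c=cams.get_calibration('side')
th=np.radians(18.9);o=np.array([.637,-.0015])
def W(x,y,z): return np.array([o[0]+np.cos(th)*x-np.sin(th)*y,o[1]+np.sin(th)*x+np.cos(th)*y,z])
def bar(a,y):
    # bar centre rotates about pin (55,84); start at (-38,105)
    dx,dz=-.093,.021; ca,sa=np.cos(a),np.sin(a)
    x=.055+dx*ca-dz*sa; z=.084+dz*ca+dx*sa
    return W(x,y,z)
def lever(n,ref=10,show=True):
    A=np.load(f's{ref}.npz')['p'];B=np.load(f's{n}.npz')['p']
    k=4
    g=lambda P:cv2.resize(cv2.cvtColor(P,cv2.COLOR_RGB2GRAY)[200:290,370:470],None,fx=k,fy=k,interpolation=cv2.INTER_CUBIC)
    a,b=g(A),g(B)
    u0,v0=proj(c,bar(0,-.138)); u0-=370;v0-=200
    x0,y0,x1,y1=[int(q*k) for q in (u0-7,v0-5.5,u0+5,v0+9)]
    t=a[y0:y1,x0:x1]
    r=cv2.matchTemplate(b,t,cv2.TM_CCOEFF_NORMED);r[:, :max(0,x0-40)]=-1;r[:,x0+20:]=-1
    _,mx,_,loc=cv2.minMaxLoc(r)
    D=np.array([loc[0]-x0,loc[1]-y0])/k
    pred=lambda q:proj(c,bar(q,-.138))-proj(c,bar(0,-.138))
    qs=np.linspace(-.02,.42,441);e=[abs(pred(q)[1]-D[1]) for q in qs];q=qs[int(np.argmin(e))]
    print('match',round(mx,3),'disp',D,'angle',round(q,3),'pred',pred(q).round(2),'half',pred(.2).round(2))
if __name__=='__main__':
    import sys
    for n in sys.argv[1:]: lever(n)
E
python3 lev.py 11 12 13
```

```text
match 0.999 disp [0. 0.] angle 0.0 pred [0. 0.] half [-1.98  8.89]
match 0.989 disp [-0.5   2.25] angle 0.049 pred [-0.58  2.26] half [-1.98  8.89]
match 0.99 disp [-1.5  6. ] angle 0.133 pred [-1.44  6.02] half [-1.98  8.89]
```

Call:
{"method": "send_rows", "body": {
  "targets": [
    [[0, 0, 0, 0, 0, 0.2, 1], [0, 0, 0, 0, 0, 0.4, 1], [0, 0, 0, 0, 0, 0.55, 1], [0, 0, 0, 0, 0, 0.6, 1], [0, 0, 0, 0, 0, 0.6, 1]]
  ]
}}

```text
time: 12.22
eef_pos: [0.6333, -0.1243, 0.0755]
ee_rot: [0.0, 1.0, -0.006, 0.001]
contact_force: [-2.7, -1.2, 6.4]
width: 0.0002
```

```bash
python3 look.py 14; python3 lev.py 14
```

```text
12.2167 [ 0.63328195 -0.12433652  0.07547504] [-2.73197926 -1.23070303  6.37042516] 0.0001926248274300986 [ 4.20588940e-04  9.99981132e-01 -6.03072721e-03  1.09088622e-03]
match 0.985 disp [-2.   8.5] angle 0.191 pred [-1.91  8.51] half [-1.98  8.89]
```

View pics/g14.png

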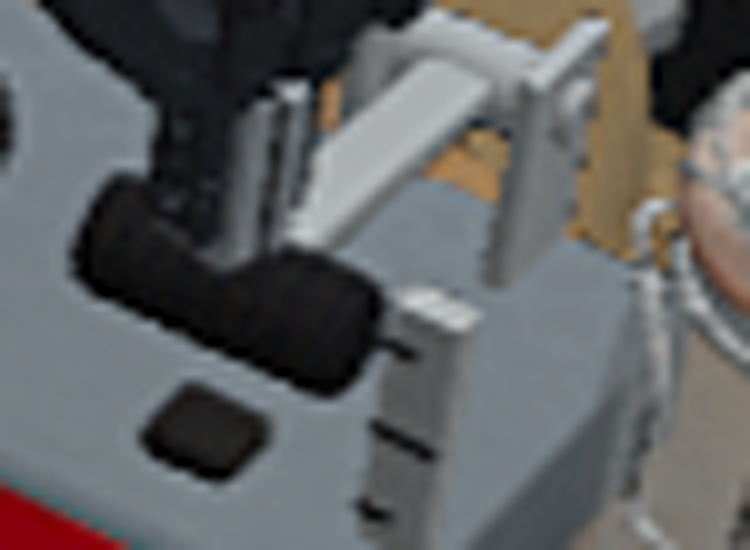

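Call:
{"method": "send_rows", "body": {
  "targets": [
    [[0, 0, 0, -0.06, 0.02, 0.05, 1], [0, 0, 0, -0.06, 0.02, 0.05, 1], [0, 0, 0, -0.06, 0.02, 0.05, 1], [0, 0, 0, -0.06, 0.02, 0.05, 1]]
  ]
}}

```text
time: 12.6
eef_pos: [0.6328, -0.1246, 0.0754]
ee_rot: [0.0, 1.0, -0.006, 0.001]
contact_force: [2.1, 0.3, 6.1]
width: 0.0001
```

```bash
python3 look.py 15 w; python3 lev.py 15; python3 -c "
from h import *
p,d=cams.snapshot('top');cv2.imwrite('pics/t15.png',p[:,:,::-1]);np.savez('s16.npz',p=cams.snapshot('side')[0])
s=monitor.observe();print(s['eef_pos'],s['contact_force'])"; python3 lev.py 16
```

```text
12.6 [ 0.63275591 -0.12456129  0.07535152] [2.06267342 0.3333266  6.11886901] 7.484853233072265e-05 [ 4.70628939e-04  9.99980968e-01 -6.03166780e-03  1.20897644e-03]
match 0.984 disp [-2.   8.5] angle 0.191 pred [-1.91  8.51] half [-1.98  8.89]
[ 0.63276717 -0.12453527  0.07538892] [0.98241727 0.97688639 5.96009806]
match 0.983 disp [-2.   8.5] angle 0.191 pred [-1.91  8.51] half [-1.98  8.89]
```

View pics/t15.png

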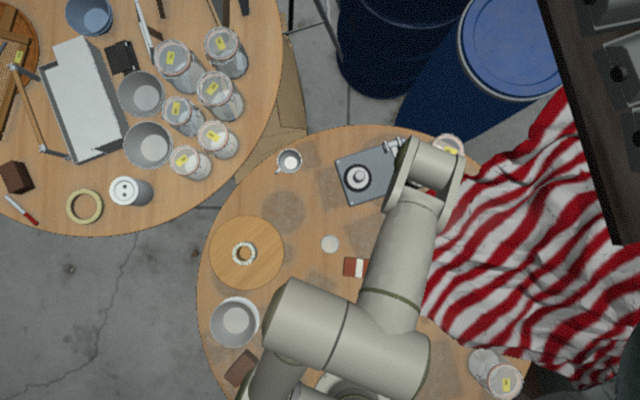

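View pics/g15.png

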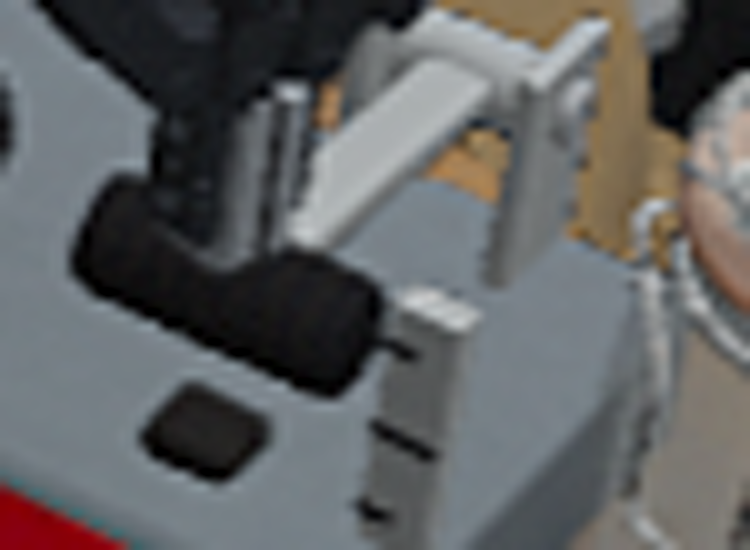

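Call:
{"method": "send_rows", "body": {
  "targets": [
    [[0, 0, 0, 0, 0, 0.08, 1], [0, 0, 0, 0, 0, 0.08, 1], [0, 0, 0, 0, 0, 0.08, 1], [0, 0, 0, 0, 0, 0.08, 1], [0, 0, 0, 0, 0, 0.08, 1], [0, 0, 0, 0, 0, 0.08, 1]]
  ]
}}

```text
time: 13.3
eef_pos: [0.6327, -0.1246, 0.0749]
ee_rot: [0.001, 1.0, -0.006, 0.001]
contact_force: [0.5, 0.1, 6.2]
width: 0.0001
```

```bash
python3 look.py 17; python3 look.py 18; python3 lev.py 17 18
```

```text
13.3 [ 0.63270079 -0.12457725  0.07487084] [0.46427253 0.13835086 6.23511676] 7.215563917612705e-05 [ 5.49196398e-04  9.99981414e-01 -5.96446045e-03  1.13837868e-03]
13.35 [ 0.63272388 -0.12457976  0.074898  ] [0.09252221 0.19003822 6.54372323] -0.00014423710564105972 [ 5.49266807e-04  9.99981278e-01 -5.97786351e-03  1.18655334e-03]
match 0.984 disp [-2.    8.75] angle 0.197 pred [-1.96  8.76] half [-1.98  8.89]
match 0.984 disp [-2.    8.75] angle 0.197 pred [-1.96  8.76] half [-1.98  8.89]
```

View pics/g18.png

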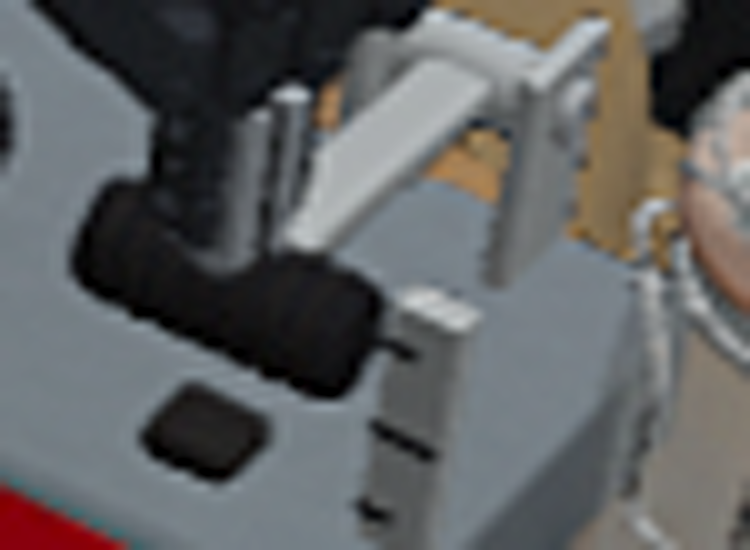

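```bash
python3 -c "
from bench import manip
print(manip.hand_in())"
```

```text
the job is handed in; nothing more can be done
None
```

I moved the roll from the spindle to the board, then pressed the dead-man handle to its middle mark. I handed the job in at about 13.4 s of robot time, with the arm still holding the handle there.

- **Roll:** I lifted it straight up off the spindle and set it down near the middle of the board with a light touch (peak about 8 N). I opened the fingers and withdrew upward before touching the handle. The last top picture shows it upright near the board's centre, about 2 cm at most by my estimates.
- **Handle:** I pressed it with the shut fingertips, slowly and only downward. The last two side pictures gave a lever angle of about 0.197 rad (half way is 0.20). The tool height agreed, at 0.18 to 0.21 rad. The handle was still in both pictures, and it never went near the bottom.
- **Other things:** The cup, tin and soap look unmoved in the last top picture.

Two checks disagreed:
- **Holding force:** The force at the end read 6.2 to 6.5 N, a little under the expected 7 N. Sensor noise and sideways friction on the bar may explain it, so I went by the pictures.
- **Fingertip height:** Side-camera depth put the shut fingertips about 26 mm higher than the reported tool position. I set the heights by picture and contact force instead.

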